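# Open the tape dispenser by its push latch and load the roll

## Task

The dust cover of the bench tape dispenser is held shut by a push latch. Press the latch pad straight down, gently and by feel, until the latch lets go, and keep clear of the cover so that it springs fully open by itself without the robot ever touching it; then pick up the loose roll of tape, lower it gently and flat over the dispenser's hub until it sits fully down on the deck before letting go, and leave it there. Leave the other things on the table alone.

Things in the scene. Friction and masses are not known exactly. Their poses are not given: they have to be found in the camera images.
- dispenser: Grey and black bench tape dispenser, fixed to the table. Origin on the table top under the hub's axis; x points to its rear (cover hinge), -x to its front (latch console), z up. Grey deck: top at z 30 mm, x -67 to +75, y -70 to +70 mm. Black console at the front: top at z 56 mm, x -155 to -66, y -60 to +60 mm. More than 20 N from the robot on any part of it does damage.
- hub (a point): Centre of the low round hub at deck height (30 mm above the table); axes as the dispenser's. The hub is 58 mm in diameter, bevelled at its top, and stands 14 mm above the deck under the cover. A seated roll has the centre of its underside here.
- pad_place (a point): Middle of the latch pad, at console-top height (z 56 mm), 124 mm in front of the hub's axis; axes as the dispenser's. The aluminium pad, 36 (x) by 60 mm (y), is pressed straight down. Its top stands 10 to 30 mm above this point, set differently each time, not measured. Sprung: 4 N to start, about 8 N where the latch lets go 6 to 7 mm down, 10 N at 8.5 mm, then a hard stop.
- tape: Roll of brown packing tape lying flat on the table, 104 mm in outer diameter, 48 mm high, its central hole 71 mm wide, 40 to 100 g. The wall is 11 to 16 mm thick to pinch from above, one finger in the hole. Origin at the centre of its underside; z up along its axis.
- bottle_a: Bystander: white tablet bottle, 40 mm in diameter, 88 mm high; origin at the centre of its underside.
- bottle_b: Bystander: another such bottle.
- stapler: Bystander: blue desk stapler, 30 x 129 x 43 mm; origin at the centre of its underside.
- tin: Bystander: open round tin of paper clips, 64 mm in diameter, 22 mm high; origin at the centre of its underside.
- stamp: Bystander: wooden rubber stamp, 23 x 52 x 62 mm; origin at the centre of its underside.
- counter: Bystander: hand tally counter, 33 x 48 x 52 mm; origin at the centre of its underside.
- carton: Bystander: small white carton lying flat, 112 x 78 x 24 mm; origin at the centre of its underside.
- marker: Bystander: marker pen lying on its side, 128 mm long, 15 mm thick; origin under its middle.
- cover: The grey dust cover, a shell 132 x 132 x 58 mm, open below. Origin mid hinge line, 71 mm behind the hub's axis, 36 mm above the table. Shut: axes as the dispenser's, spans own x -135 to -3 mm, top 94 mm above the table, front face 60 mm behind the middle of the latch pad. Unlatched, its spring swings it up and back about y in about 1 s and keeps it 1.85 rad open, up to 0.19 m high behind the deck.
There are look-alikes about, which are no part of the job. There is more than one size of the tape; the one meant has the size given above.

How it is judged:
By the outcome, as a careful person would: the job done as asked, in the order asked, and still so for the second after the job is handed in, with the robot touching nothing.
It also fails if it takes over 67 s, if anything falls off the work surface, if the arm or the gripper's body presses on something with over 40 N, if the wrist force passes 120 N, or if a joint passes its speed limit or range.

## Robot

A 6-joint arm with a two-finger parallel gripper is mounted at the origin on a cart in front of the work surface, level with it; the furniture and walls round the work are solid. World frame = base frame: x ahead of the robot, y to its left, z up, the work surface at z = 0. Lengths are in m, angles in degrees, forces in N, time in s.
With the tool pointing down it reaches from about 0.35 to 0.725 m from the base axis. Payload 4.3 kg.
Tool frame: the origin (TCP) lies midway between the tips of the shut fingers; the grasp point (between the pads) lies 19 mm behind it; z points along the fingers, y is the line along which they close (so a half turn about z gives the same grasp; the last joint's range is limited). The gripper opens to 85 mm and grips with 20 to 120 N. Pads are 22 mm wide; open, the fingers measure 114 mm over their backs; the gripper's body (76 mm by 85 mm) begins 54 mm behind the grasp point. The pads swing forward as they close: fully open they stand 13 mm farther back than shut.
Start: joints at [-70.892, 21.618, 4.641, 73.018, 0, 83.68], TCP at [0.247, -0.519, 0.231] pointing down, gripper open.
Joint ranges: [-156.06, 156.06], [-48.1, 94.91], [-58.44, 69.94], [-101.28, 121.22], [-78.64, 73.56], [-180, 180]. Speed limits (degrees/s): [147.25, 147.25, 180, 180, 180, 180].

## Interface

Orientations are given as [roll, pitch, yaw] about the fixed x, y, z axes, in that order (R = Rz(yaw) Ry(pitch) Rx(roll)).
In Python, from cell import arm, imaging gives the robot as it stands. The module is installed in compiled form; this text tells all that it offers.
- The arm moves only by the shell command python3 -m creep 'ROWS' [OPENING] [FORCE]. ROWS is text: rows parted by semicolons, each of 6 numbers parted by spaces: the shift along the tool's x, y, z in cm, then the turn, a rotation vector about the tool's x, y, z in units of 6 degrees (1.0 is 6 degrees). In form: tx ty tz ax ay az; .... A call has 1 to 5 rows; each row shifts and turns the commanded pose from where the row before left it, along the tool's axes as they then stand; what a row does not reach is not made up. A row lasts 1/12 s, in which the tool goes at most 41.7 mm and 7.16 degrees, less where a joint would pass 70% of its speed; a pose out of reach is approached as far as the arm can. A call is refused whole if a number of a shift passes 4.17 or a number of a turn 1, either way. A call with a gripper value outside its range is refused whole. OPENING is the gripper command: -1 is fully open, 1 is shut, values between are in proportion, set as the call begins (- or left out, the last holds). The fingers move at their own pace and stop on an object; FORCE is the grip in N (left out, the last holds). Time passes only in rows, so rows that do not move let the fingers close. It gives the time, the measured TCP pose, the force, the opening and the grip force at its end, in the units of the state.
- arm.sense(): the state, without advancing time (a new reading comes with each control period).
- imaging.camera(name): name is "scene" or "top" or "wrist"; returns (picture, depth): 480x640x3 uint8, red, green, blue; 480x640 float32, m along the optical axis (not along the pixel's ray), 0 where there is no reading.
- imaging.camera_info(name): a dict with "vertical_fov" (degrees; the focal length in pixels is half the picture's height over the tangent of half this angle, whatever the lens; pixels are square), "cx", "cy" (the principal point, pixels), "R" (3x3) and "t" (3): a world point X has camera coordinates R X + t. Camera axes: x right, y down, z forward; pixel columns grow to the right and rows downward; lengths in m; the calibration is good to about 2 mm. A picture is of the moment at which its call begins: read the wrist's pose just before it. camera_info takes no time and is no camera call; for the wrist camera it gives the pose at the moment of the call.
- arm.finish_job(): hands the job in; it is judged then, once.
The state is a dict: "t": time; "joint_positions": joint angles; "qvel": joint speeds; "joint_torque": joint torques, N m; "position": TCP position; "tool_rot": TCP orientation; "force": force on the tool from outside, world axes, zero at the start; "wrist_torque": the same for the moment, N m; "width": finger opening in m; "grasp_force": force on a finger pad.
Only numpy, scipy, OpenCV 4.12 (cv2) and the standard library are available. Lean on these libraries where they do the work, as an engineer would, in place of code of your own. Each camera call takes 0.05 s, during which the arm holds its last target. There are 200 camera calls.

## Working session

There is one attempt and no reset: what is moved stays moved. The work goes in short steps, Python scripts to look and compute and a shell command to move; the robot and the scene stay as the last step left them, time stands still between calls to the robot, and variables do not carry over. Pictures are saved under pics/ and viewed, at most 11 in all, crops included, and the job is handed in when it is done.

```bash
mkdir -p pics
cat > h.py <<'E'
import numpy as np, cv2
from cell import arm, imaging
def K(n):
    i=imaging.camera_info(n); f=240/np.tan(np.radians(i['vertical_fov']/2)); return f,i['cx'],i['cy'],np.array(i['R']),np.array(i['t'])
def cloud(n):
    f,cx,cy,R,t=K(n); p,d=imaging.camera(n)
    v,u=np.mgrid[:480,:640]
    c=np.dstack([(u-cx)/f*d,(v-cy)/f*d,d]); return p,d,(c-t)@R
def ray(n,u,v,z):
    f,cx,cy,R,t=K(n); o=-R.T@t; w=R.T@np.array([(u-cx)/f,(v-cy)/f,1]); return o+w*(z-o[2])/w[2]
E
python3 - <<'E'
from h import *
print(arm.sense())
for n in ['top','scene']:
    p,d,X=cloud(n); cv2.imwrite(f'pics/{n}.png',p[:,:,::-1]); np.savez(f'{n}.npz',p=p,d=d,X=X)
    f,cx,cy,R,t=K(n); print(n,f,cx,cy,(-R.T@t).round(3),R.round(2).tolist())
E
```

```text
{'t': 0.0, 'joint_positions': array([-7.08924535e+01,  2.16607970e+01,  4.56080818e+00,  7.30166410e+01,
        1.86976310e-03,  8.36775828e+01]), 'qvel': array([ 0.01504285,  0.00022413,  0.02722715,  0.03651797, -0.03841632,
       -0.0488376 ]), 'joint_torque': array([-1.16424111e-03, -4.63606775e+01,  2.69874001e+01,  2.06704700e-02,
       -3.53975302e-04,  1.38523507e-06]), 'position': array([ 0.24668263, -0.5186671 ,  0.23035745]), 'tool_rot': array([-1.79884285e+02, -1.47020335e-02,  2.54299470e+01]), 'force': array([-0.09772878,  0.36533678, -0.23300796]), 'wrist_torque': array([-0.02098473, -0.04756667, -0.01111697]), 'grasp_force': 0.0, 'width': 0.08523626119554929}
top 485.1861133772271 319.6858352066072 238.95635841161598 [ 0.352 -0.017  1.457] [[-0.01, -1.0, -0.0], [-0.99, 0.01, -0.16], [0.16, -0.0, -0.99]]
scene 555.2508533117689 328.0080857022334 251.32998210001054 [0.036 0.752 1.002] [[-0.8, -0.6, 0.02], [-0.44, 0.56, -0.7], [0.42, -0.57, -0.71]]
```

View pics/top.png

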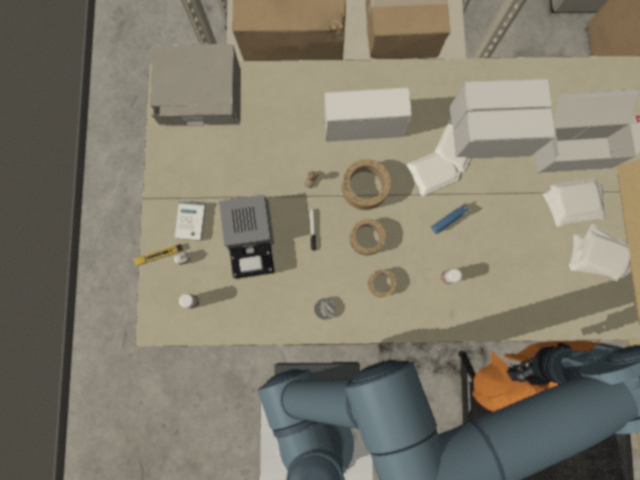

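View pics/scene.png

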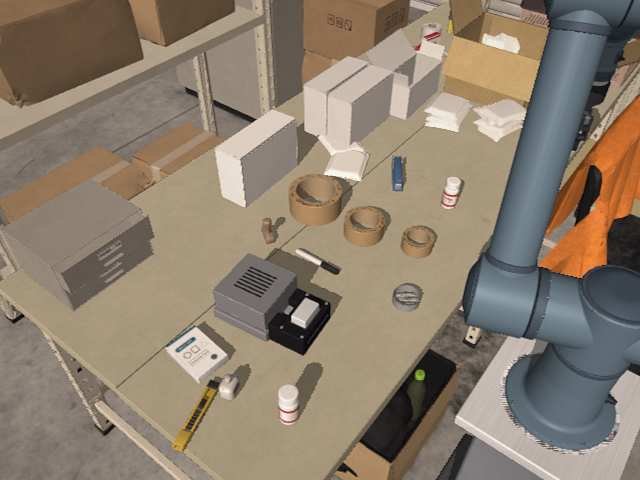

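Roll candidates in the top view are big (366,184), middle (368,236) and small (382,283). The dispenser's cover is at (245,220), with the console and white pad at (250,264). I'll measure the sizes next.

Run:
```python
from h import *
from numpy import load
for n in ['top','scene']:
    z=load(f'{n}.npz'); p,X=z['p'],z['X']; Z=X[...,2]
    hsv=cv2.cvtColor(p,cv2.COLOR_RGB2HSV)
    ok=(z['d']>0)&(X[...,0]>.25)&(X[...,0]<.85)&(abs(X[...,1])<.6)
    m=(ok&(Z>.015)&(Z<.13)).astype(np.uint8)
    k,l,s,c=cv2.connectedComponentsWithStats(m)
    for i in range(1,k):
        if s[i,4]<40: continue
        P=X[l==i]; top=np.percentile(P[:,2],95); T=P[P[:,2]>top-.008]
        (cx,cy),(w,h),a=cv2.minAreaRect((T[:,:2]*1000).astype(np.float32))
        (ex,ey),r=cv2.minEnclosingCircle((T[:,:2]*1000).astype(np.float32))
        print(n,s[i],'top',top.round(3),'rect',np.round([cx,cy,w,h,a]),'circ',np.round([ex,ey,2*r]),'hsv',np.median(hsv[l==i],0))
    # pad: bright in dispenser area
    reg=ok&(X[...,1]>.1)&(X[...,1]<.32)&(X[...,0]>.35)&(X[...,0]<.75)
    pm=(reg&(hsv[...,2]>190)&(hsv[...,1]<40)&(Z>.06)&(Z<.1)).astype(np.uint8)
    k,l,s,c=cv2.connectedComponentsWithStats(pm)
    for i in range(1,k):
        if s[i,4]<60: continue
        P=X[l==i]; print(n,'PAD',s[i],np.percentile(P[:,2],[10,50,90]).round(4),[np.round(v,1) for v in cv2.minAreaRect((P[:,:2]*1000).astype(np.float32))])
    P=X[reg&(Z>.088)&(Z<.1)&(X[...,0]>.5)]; print(n,'COVER',len(P),np.median(P[:,2]),[np.round(v,1) for v in cv2.minAreaRect((P[:,:2]*1000).astype(np.float32))])
t=load('top.npz')['p'][150:320,160:480,::-1]
cv2.imwrite('pics/crop.png',cv2.resize(t,None,fx=2.5,fy=2.5,interpolation=cv2.INTER_CUBIC))
```

```text
top [453 140  69  23 768] top 0.126 rect [ 840. -518.  161.   12.   87.] circ [ 846. -519.  161.] hsv [ 21.  28. 119.]
top [ 342  159   49   50 1170] top 0.069 rect [ 749. -159.  140.  142.   89.] circ [ 750. -158.  144.] hsv [ 18.  93. 144.]
top [304 170  14  16 112] top 0.062 rect [776.   8.  21.  21.  30.] circ [776.   7.  23.] hsv [ 18.  77. 134.]
top [ 219  194   55   85 3695] top 0.097 rect [636. 199. 133. 132.   8.] circ [637. 199. 184.] hsv [ 20.  15. 108.]
top [174 201  31  39 971] top 0.028 rect [650. 375.  80. 112.  84.] circ [650. 374. 133.] hsv [ 23.  21. 195.]
top [432 202  39  30 296] top 0.044 rect [ 646. -411.   27.  122.   33.] circ [ 644. -412.  124.] hsv [103.  99. 116.]
top [350 218  36  37 564] top 0.052 rect [ 591. -158.  102.  103.   45.] circ [ 591. -158.  105.] hsv [ 18.  92. 144.]
top [174 251  18  14 171] top 0.049 rect [534. 394.  25.  31.  19.] circ [536. 394.  33.] hsv [ 21.  31. 143.]
top [368 269  28  28 322] top 0.041 rect [ 454. -199.   77.   77.   88.] circ [ 453. -199.   80.] hsv [ 19.  90. 143.]
top [441 268  21  16 237] top 0.091 rect [ 468. -39
[... 1336 characters left out ...]
 64.] hsv [14.5 23.  50. ]
scene [393 285  28  24 160] top 0.025 rect [378. -30.  66.  65.  63.] circ [377. -31.  69.] hsv [ 15.  21. 132.]
scene [ 166  326   63   55 1810] top 0.028 rect [649. 373.  80. 116.  84.] circ [648. 374. 134.] hsv [ 16.  29. 225.]
scene [207 374  33  25 430] top 0.05 rect [533. 393.  17.  26.  36.] circ [533. 392.  29.] hsv [ 14.  38. 172.]
scene [278 384  22  39 726] top 0.091 rect [406. 359.  38.  38.  30.] circ [407. 358.  40.] hsv [ 14.  31. 218.]
scene PAD [292 299  26  28 311] [0.0682 0.0778 0.0805] [array([509.7, 182.6]), array([33.5, 60.8]), np.float64(9.9)]
scene COVER 2897 0.09513156131850752 [array([633.9, 197.9]), array([136. , 135.9]), np.float64(8.2)]
```

View pics/crop.png

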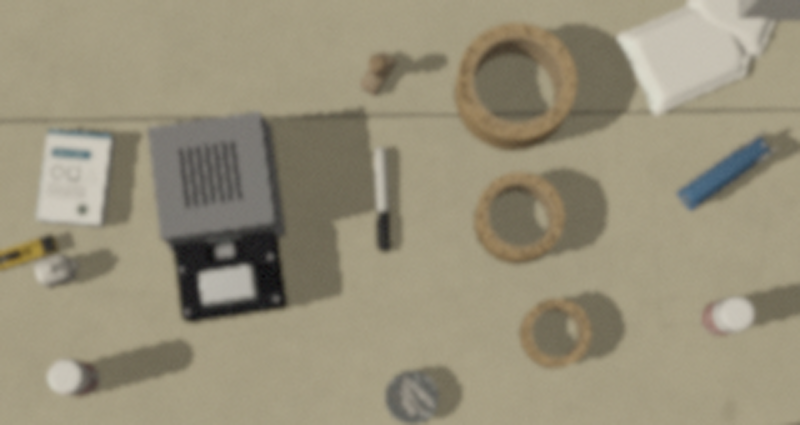

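The middle roll, at top-view (368,236), measures 103 mm across and its top is about 50 mm high. That matches the task: the big one is 142 mm and the small one 77 mm. It's at (0.590, -0.160). The hub is at about (0.633, 0.199) with yaw 8.2°, and the pad at (0.510, 0.182) with its top at about 0.078. First I'll turn the tool so its y axis lies along the dispenser's y, and shut the fingers.

```bash
python3 -m creep '0 0 0 0 0 -1;0 0 0 0 0 -1;0 0 0 0 0 -1;0 0 0 0 0 -1;0 0 0 0 0 -1' 1 20
for i in 1 2 3 4; do python3 -m creep '0 0 0 0 0 -1;0 0 0 0 0 -1;0 0 0 0 0 -1;0 0 0 0 0 -1;0 0 0 0 0 -1' >/dev/null; done
python3 -m creep '0 0 0 0 0 -1;0 0 0 0 0 -1;0 0 0 0 0 -0.1;0 0 0 0 0 0'
```

```text
t: 0.52
position: [0.2468, -0.5189, 0.2307]
tool_rot: [-179.9, -0.0, 55.7]
force: [0.3, 0.0, -0.0]
width: 0.0256
grasp_force: 0.0
t: 2.52
position: [0.2468, -0.5191, 0.2309]
tool_rot: [180.0, -0.0, -172.1]
force: [0.4, -0.6, 0.1]
width: 0.0003
grasp_force: 0.0
```

```bash
for i in 1 2 3 4 5; do python3 -m creep '-1.42 2.63 0 0 0 0;-1.42 2.63 0 0 0 0;-1.42 2.63 0 0 0 0;-1.42 2.63 0 0 0 0;-1.42 2.63 0 0 0 0' | grep -E 't:|pos'; done; python3 -m creep '0 0 0 0 0 0;0 0 0 0 0 0;0 0 0 0 0 0'
python3 - <<'E'
from h import *
p,d,X=cloud('wrist'); cv2.imwrite('pics/w1.png',p[:,:,::-1]); np.savez('w1.npz',p=p,d=d,X=X)
hsv=cv2.cvtColor(p,cv2.COLOR_RGB2HSV); Z=X[...,2]
m=((d>0)&(hsv[...,2]>150)&(hsv[...,1]<50)&(Z>.06)&(Z<.09)&(abs(X[...,0]-.51)<.06)&(abs(X[...,1]-.182)<.06)).astype(np.uint8)
k,l,s,c=cv2.connectedComponentsWithStats(m)
for i in range(1,k):
    if s[i,4]>200: P=X[l==i]; print(s[i],np.percentile(P[:,2],[10,50,90]).round(4),[np.round(v,1) for v in cv2.minAreaRect((P[:,:2]*1000).astype(np.float32))])
E
```

```text
t: 2.93
position: [0.299, -0.3778, 0.2311]
tool_rot: [180.0, 0.0, -172.1]
t: 3.35
position: [0.3509, -0.2376, 0.2313]
tool_rot: [-180.0, 0.0, -172.1]
t: 3.77
position: [0.4029, -0.0975, 0.2313]
tool_rot: [-180.0, 0.0, -172.1]
t: 4.18
position: [0.4548, 0.0427, 0.2313]
tool_rot: [-180.0, 0.0, -172.1]
t: 4.6
position: [0.5068, 0.1828, 0.2312]
tool_rot: [-180.0, -0.0, -172.1]
t: 4.85
position: [0.5062, 0.181, 0.231]
tool_rot: [-180.0, -0.1, -172.0]
force: [-0.5, -0.8, 0.2]
width: 0.0001
grasp_force: 0.0
[ 277  197   76   47 3198] [0.0778 0.0789 0.0798] [array([510.3, 181. ]), array([35.3, 59.2]), np.float64(7.8)]
```

View pics/w1.png

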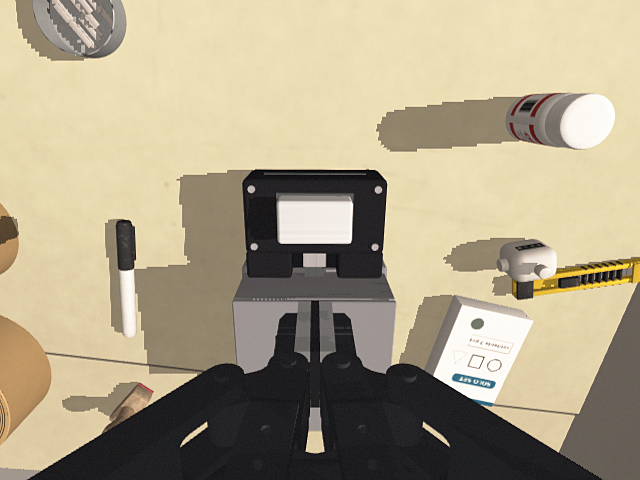

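The pad is at wrist-view (315,218), centre (0.510, 0.181), top z 0.079. The TCP is 4 mm in front of its middle, away from the cover. Now I'll descend to just above it.

```bash
python3 -m creep '0 0 2.5 0 0 0;0 0 3 0 0 0;0 0 3 0 0 0;0 0 3 0 0 0;0 0 2 0 0 0'; python3 -m creep '0 0 0.5 0 0 0;0 0 0.2 0 0 0;0 0 0 0 0 0;0 0 0 0 0 0'
```

```text
t: 5.32
position: [0.5048, 0.1795, 0.0939]
tool_rot: [-180.0, -0.2, -172.1]
force: [0.5, -0.1, -0.2]
width: 0.0
grasp_force: 0.0
t: 5.65
position: [0.508, 0.1812, 0.091]
tool_rot: [180.0, 0.2, -172.0]
force: [0.5, 0.1, -0.6]
width: 0.0002
grasp_force: 0.0
```

```bash
for i in 1 2 3; do python3 -m creep '0 0 0.1 0 0 0;0 0 0.1 0 0 0;0 0 0.1 0 0 0;0 0 0 0 0 0;0 0 0 0 0 0' | grep -E 't:|pos|force'; done
```

```text
t: 6.07
position: [0.5067, 0.1813, 0.0864]
tool_rot: [-180.0, 0.0, -172.0]
force: [0.0, -0.2, -0.5]
grasp_force: 0.0
t: 6.48
position: [0.5065, 0.1813, 0.0831]
tool_rot: [-180.0, -0.0, -172.0]
force: [0.0, 0.1, -0.6]
grasp_force: 0.0
t: 6.9
position: [0.5065, 0.1812, 0.0802]
tool_rot: [-180.0, -0.0, -172.0]
force: [0.6, 0.1, -0.0]
grasp_force: 0.0
```

```bash
for i in 1 2; do python3 -m creep '0 0 0.1 0 0 0;0 0 0.1 0 0 0;0 0 0 0 0 0' | grep -E 't:|pos|force'; done
```

```text
t: 7.15
position: [0.5065, 0.1812, 0.0781]
tool_rot: [-180.0, -0.0, -172.0]
force: [-0.6, -0.2, 0.1]
grasp_force: 0.0
t: 7.4
position: [0.5068, 0.1813, 0.0765]
tool_rot: [-180.0, 0.0, -172.0]
force: [-1.0, -0.9, 3.2]
grasp_force: 1.5
```

```bash
for i in 1 2; do python3 -m creep '0 0 0.1 0 0 0;0 0 0.1 0 0 0;0 0 0 0 0 0' | grep -E 't:|pos|force'; done
```

```text
t: 7.65
position: [0.5068, 0.1814, 0.0746]
tool_rot: [-180.0, 0.0, -172.0]
force: [-1.6, 0.4, 6.2]
grasp_force: 2.5
t: 7.9
position: [0.5068, 0.1813, 0.0728]
tool_rot: [-180.0, 0.0, -172.0]
force: [-1.7, -0.4, 5.5]
grasp_force: 3.2
```

```bash
python3 -m creep '0 0 0.1 0 0 0;0 0 0 0 0 0' | grep -E 't:|pos|force'
python3 - <<'E'
from h import *
p,d,X=cloud('scene'); Z=X[...,2]; P=X[(abs(X[...,0]-.69)<.12)&(abs(X[...,1]-.2)<.1)&(d>0)]
print('max z dispenser',np.percentile(P[:,2],99))
E
```

```text
t: 8.07
position: [0.5068, 0.1814, 0.0719]
tool_rot: [-180.0, 0.0, -172.0]
force: [-1.8, -0.0, 7.2]
grasp_force: 3.8
max z dispenser 0.09873748247698898
```

```bash
cat > cov.py <<'E'
from h import *
p,d,X=cloud('scene'); P=X[(abs(X[...,0]-.69)<.12)&(abs(X[...,1]-.2)<.1)&(d>0)]
print('cover max z',np.percentile(P[:,2],99).round(3))
E
python3 -m creep '0 0 0.05 0 0 0;0 0 0 0 0 0' | grep -E 't:|pos|force'; python3 cov.py; python3 -m creep '0 0 0.05 0 0 0;0 0 0 0 0 0' | grep -E 't:|pos|force'; python3 cov.py
```

```text
t: 8.28
position: [0.5069, 0.1813, 0.0715]
tool_rot: [-180.0, 0.0, -172.0]
force: [-2.2, -0.0, 7.2]
grasp_force: 3.8
cover max z 0.119
t: 8.5
position: [0.5068, 0.1814, 0.071]
tool_rot: [-180.0, 0.0, -172.0]
force: [-2.9, -0.2, 8.1]
grasp_force: 4.0
cover max z 0.182
```

The latch has let go and the cover is swinging open. I'll lift clear.

```bash
python3 -m creep '0 0 -0.5 0 0 0;0 0 -1 0 0 0;0 0 -1.5 0 0 0;0 0 -2 0 0 0;0 0 -2 0 0 0' | grep -E 't:|pos|force'; python3 -m creep '0 0 -2 0 0 0;0 0 -2 0 0 0;0 0 -2 0 0 0;0 0 -1 0 0 0;0 0 0 0 0 0' 0 20| grep -E 't:|pos|force'; python3 cov.py
for i in 1 2; do python3 -m creep '-0.29 -3.27 0 0 0 0;-0.29 -3.27 0 0 0 0;-0.29 -3.27 0 0 0 0;-0.29 -3.27 0 0 0 0;-0.29 -3.27 0 0 0 0' >/dev/null; done; python3 -m creep '-0.29 -3.27 0 0 0 0;-0.29 -3.27 0 0 0 0;0 0 0 0 0 0;0 0 0 0 0 0;0 0 0 0 0 0'
python3 - <<'E'
from h import *
for n in ['wrist','scene','top']:
    p,d,X=cloud(n); Z=X[...,2]
    if n!='top': cv2.imwrite(f'pics/{n}2.png',p[:,:,::-1])
    hsv=cv2.cvtColor(p,cv2.COLOR_RGB2HSV)
    m=(d>0)&(np.hypot(X[...,0]-.59,X[...,1]+.16)<.07)&(Z>.042)&(Z<.056)&(hsv[...,1]>60)
    if m.sum()<30: continue
    P=X[m]; print(n,m.sum(),np.median(P[:,2]),[np.round(v,1) for v in cv2.minEnclosingCircle((P[:,:2]*1000).astype(np.float32))])
    r=np.hypot(*(P[:,:2]-np.array([.59,-.16])).T); print(np.percentile(r,[2,98]))
    m=(d>0)&(np.hypot(X[...,0]-.633,X[...,1]-.1985)<.04)&(Z>.038)&(Z<.05)
    if m.sum()>30: P=X[m]; print(n,'hub',m.sum(),np.median(P[:,2]),[np.round(v,1) for v in cv2.minEnclosingCircle((P[:,:2]*1000).astype(np.float32))])
E
```

```text
t: 8.97
position: [0.5059, 0.1811, 0.1406]
tool_rot: [-180.0, -0.1, -172.0]
force: [-0.1, 0.3, -0.1]
grasp_force: 0.0
t: 9.38
position: [0.5083, 0.1817, 0.2128]
tool_rot: [180.0, 0.3, -172.0]
force: [0.3, 0.8, -0.7]
grasp_force: 0.0
cover max z 0.167
t: 10.68
position: [0.595, -0.2018, 0.2086]
tool_rot: [179.9, -0.1, -172.0]
force: [-0.8, -0.4, -0.6]
width: 0.0429
grasp_force: 0.0
wrist 6422 0.04956793393441094 [array([ 591.1, -161.5]), np.float64(52.5)]
[0.03688077 0.05244755]
scene 543 0.04865202737278685 [array([ 587.8, -160.1]), np.float64(55.2)]
[0.03555366 0.0538291 ]
scene hub 398 0.0442229375334619 [array([629.9, 198.3]), np.float64(30.3)]
top 198 0.04733295836823814 [array([ 593.3, -145.9]), np.float64(49.9)]
[0.03893313 0.05304152]
top hub 261 0.04264273588055874 [array([633.3, 199.1]), np.float64(28.3)]
```

View pics/scene2.png

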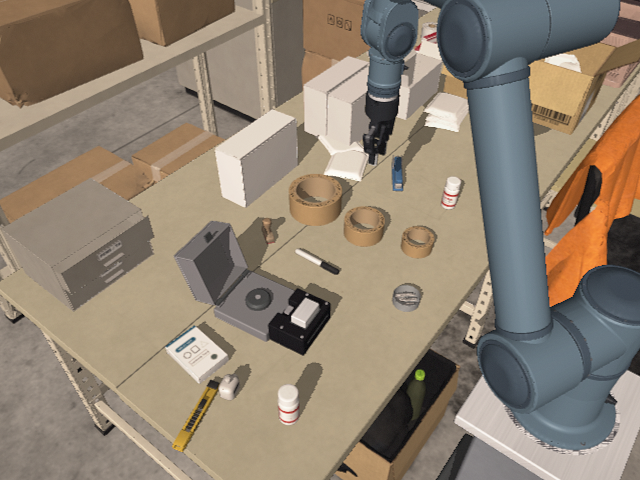

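View pics/wrist2.png

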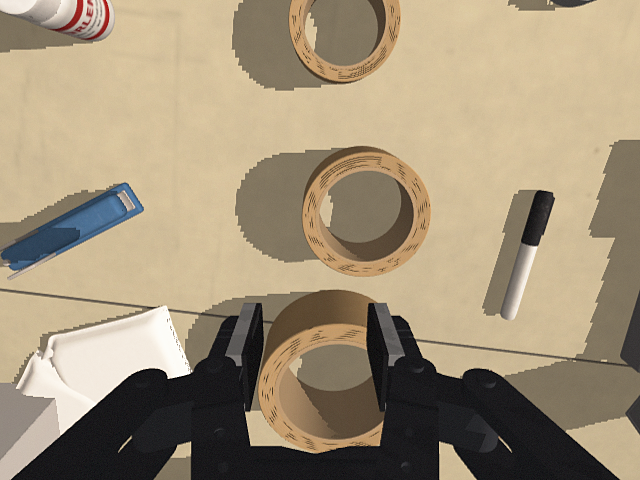

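The scene shows the cover fully open with the hub exposed. The wrist view shows the middle roll at (367,212), and the grip spot is within 3 mm. Now I'll descend, straddling its wall.

```bash
python3 -m creep '-0.17 -0.25 2.5 0 0 0;0 0 3.5 0 0 0;0 0 3 0 0 0;0 0 2 0 0 0;0 0 1 0 0 0' | grep -E 't:|pos|force';python3 -m creep '0 0 1.5 0 0 0;0 0 1.5 0 0 0;0 0 1.5 0 0 0;0 0 1 0 0 0;0 0 0.5 0 0 0' | grep -E 't:|pos|force'; python3 -m creep '0 0 0.5 0 0 0;0 0 0.2 0 0 0;0 0 0 0 0 0;0 0 0 0 0 0'
```

```text
t: 11.25
position: [0.5956, -0.2024, 0.087]
tool_rot: [179.8, -0.3, -171.9]
force: [-0.4, 0.4, -0.1]
grasp_force: 0.0
t: 11.67
position: [0.5975, -0.2038, 0.0296]
tool_rot: [180.0, -0.1, -171.9]
force: [-0.9, 0.4, 0.0]
grasp_force: 0.0
t: 12.0
position: [0.5984, -0.2048, 0.024]
tool_rot: [-180.0, 0.1, -172.0]
force: [0.2, 0.6, 0.1]
width: 0.0424
grasp_force: 0.0
```

```bash
python3 -m creep '0 0 0 0 0 0;0 0 0 0 0 0;0 0 0 0 0 0;0 0 0 0 0 0;0 0 0 0 0 0' 1 35 | grep -E 'pos|wid|force'; python3 -m creep '0 0 0 0 0 0;0 0 0 0 0 0;0 0 0 0 0 0;0 0 0 0 0 0;0 0 0 0 0 0'| grep -E 'pos|wid|force'; python3 -m creep '0 0 -0.5 0 0 0;0 0 -1 0 0 0;0 0 -1.5 0 0 0;0 0 -2 0 0 0;0 0 -2 0 0 0';python3 -m creep '0 0 -2 0 0 0;0 0 -2 0 0 0;0 0 -1.5 0 0 0;0 0 -0.5 0 0 0;0 0 0 0 0 0'
python3 - <<'E'
from h import *
s=arm.sense(); print(s['position'],s['tool_rot'],s['width'])
n='wrist'
p,d,X=cloud(n); Z=X[...,2]; cv2.imwrite('pics/w3.png',p[:,:,::-1])
hsv=cv2.cvtColor(p,cv2.COLOR_RGB2HSV)
zt=s['position'][2]+.026
m=(d>0)&(np.hypot(X[...,0]-s['position'][0]+.006,X[...,1]-s['position'][1]-.044)<.075)&(abs(Z-zt)<.02)&(hsv[...,1]>60)
P=X[m]; print(m.sum(),np.percentile(Z[m],[5,25,50,75,95]).round(4))
A=np.c_[P[:,:2],np.ones(len(P))]; med=np.median(P[:,2]); k=abs(P[:,2]-med)<.006
c=np.linalg.lstsq(A[k],P[k,2],rcond=None)[0]; k=abs(A@c-P[:,2])<.002; c=np.linalg.lstsq(A[k],P[k,2],rcond=None)[0]; print('plane',c,k.sum())
print([np.round(v,1) for v in cv2.minEnclosingCircle((P[k][:,:2]*1000).astype(np.float32))])
E
```

```text
position: [0.5985, -0.205, 0.0241]
force: [-0.1, -0.8, 5.0]
width: 0.0134
grasp_force: 35.0
position: [0.5985, -0.205, 0.024]
force: [-0.9, -0.8, 5.6]
width: 0.0134
grasp_force: 35.2
t: 13.25
position: [0.5969, -0.2042, 0.0937]
tool_rot: [179.9, -0.1, -172.0]
force: [0.8, 0.6, -0.3]
width: 0.0135
grasp_force: 34.6
t: 13.67
position: [0.5988, -0.205, 0.1552]
tool_rot: [-179.9, 0.1, -172.0]
force: [-0.2, -0.4, -1.4]
width: 0.0132
grasp_force: 34.6
[ 0.59882088 -0.20500165  0.15515147] [-1.79903141e+02  1.47458141e-01 -1.71968141e+02] 0.013174947194709153
29865 [0.1652 0.1791 0.1803 0.1808 0.1815]
plane [ 0.00117239 -0.00313876  0.17933686] 22566
[array([ 590.2, -167.8]), np.float64(58.6)]
```

View pics/w3.png

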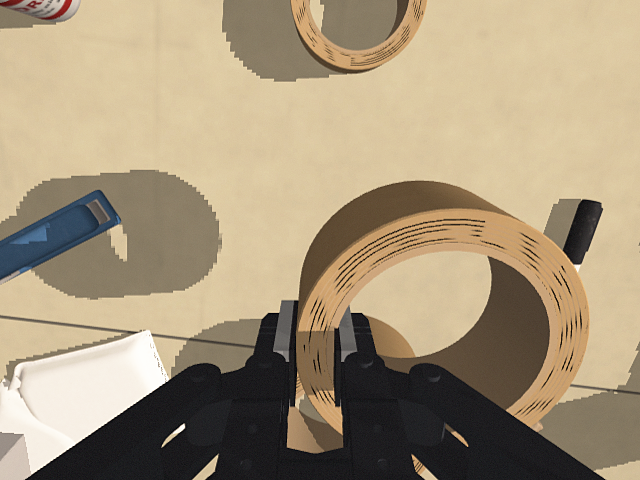

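The wrist view shows the roll held flat by its wall, centre around (445,335), tilt under 0.2°. I'll fit its centre in the tool frame and the hub's centre once more.

Run:
```python
from h import *
from scipy.optimize import least_squares
def circ(Q,r0):
    g=least_squares(lambda v:np.hypot(Q[:,0]-v[0],Q[:,1]-v[1])-v[2],[*Q.mean(0),r0],loss='soft_l1',f_scale=.001); return g.x.round(4)
s=arm.sense(); n='wrist'; p,d,X=cloud(n); Z=X[...,2]; hsv=cv2.cvtColor(p,cv2.COLOR_RGB2HSV)
q=s['position']; m=((d>0)&(abs(Z-.1802)<.004)&(hsv[...,1]>60)).astype(np.uint8)
cs,h=cv2.findContours(m,cv2.RETR_CCOMP,cv2.CHAIN_APPROX_NONE)
c=max(cs,key=cv2.contourArea)
E=np.vstack(cs)[:,0]; Q=np.array([ray(n,u,v,.1802)[:2] for u,v in E]); r=np.hypot(Q[:,0]-.5925,Q[:,1]+.161)
far=Q[:,1]>q[1]+.02
for lo,hi,r0 in [(.047,.058,.052),(.03,.041,.0355)]:
    k=far&(r>lo)&(r<hi); x=circ(Q[k],r0); print('roll',k.sum(),x,'rel TCP',x[:2]-q[:2])
for n in ['scene','top']:
    p,d,X=cloud(n); Z=X[...,2]
    m=((d>0)&(np.hypot(X[...,0]-.633,X[...,1]-.1985)<.045)&(Z>.04)&(Z<.05)).astype(np.uint8)
    cs,_=cv2.findContours(m,cv2.RETR_EXTERNAL,cv2.CHAIN_APPROX_NONE); c=max(cs,key=cv2.contourArea)[:,0]
    Q=np.array([ray(n,u,v,.044)[:2] for u,v in c]); print(n,'hub',len(Q),circ(Q,.027))
```

```text
roll 443 [ 0.5878 -0.1628  0.0511] rel TCP [-0.01027738  0.041894  ]
roll 345 [ 0.5874 -0.1678  0.0412] rel TCP [-0.01067738  0.036894  ]
scene hub 70 [0.6298 0.1988 0.0272]
top hub 67 [0.6339 0.1992 0.0247]
```

```bash
cat > rel.py <<'E'
from h import *
from scipy.optimize import least_squares
def circ(Q,r):
    g=least_squares(lambda v:np.hypot(Q[:,0]-v[0],Q[:,1]-v[1])-r,Q.mean(0),loss='soft_l1',f_scale=.001); return g.x.round(4),np.abs(g.fun).mean().round(4)
s=arm.sense(); n='wrist'; p,d,X=cloud(n); Z=X[...,2]; hsv=cv2.cvtColor(p,cv2.COLOR_RGB2HSV)
q=s['position']; g=q[:2]+[-.009,.043]; zt=q[2]+.025
print(q,s['tool_rot'],s['force'].round(1))
cv2.imwrite('pics/rel.png',p[:,:,::-1])
# far half of the outer rim: outermost top points per angular bin
m=(d>0)&(abs(Z-zt)<.004)&(hsv[...,1]>60)
P=X[m]; a=np.arctan2(P[:,1]-g[1],P[:,0]-g[0]); r=np.hypot(P[:,0]-g[0],P[:,1]-g[1]); print('top z',np.median(P[:,2]).round(4))
O=[];I=[]
for b in np.radians(np.arange(-60,246,3)):
    if abs(np.degrees(b)-270)<50 or b<np.radians(-40): continue
    k=abs(np.angle(np.exp(1j*(a-b))))<.026
    k&=(r>.03)&(r<.06)
    if k.sum()<15: continue
    O.append(P[k][np.argmax(r[k])][:2]); I.append(P[k][np.argmin(r[k])][:2])
for nm,Q,R in (('outer',O,.052),('inner',I,.0355)):
    c,e=circ(np.array(Q),R); print(nm,len(Q),c,e,'rel',(c-q[:2]).round(4))
m=((d>0)&(np.hypot(X[...,0]-.633,X[...,1]-.1985)<.045)&(Z>.0425)&(Z<.048)).astype(np.uint8)
P=X[m>0]
if len(P)>50: print('hub',len(P),np.median(P[:,2]).round(4),[np.round(v,1) for v in cv2.minEnclosingCircle((P[:,:2]*1000).astype(np.float32))])
E
python3 -m creep '-0.88 3.16 -0.58 0 0 0;-0.88 3.16 -0.58 0 0 0;-0.88 3.16 -0.58 0 0 0;-0.88 3.16 -0.58 0 0 0;-0.88 3.16 -0.58 0 0 0' >/dev/null; python3 -m creep '-0.88 3.16 -0.58 0 0 0;0 0 0 0 0 0;0 0 0 0 0 0;0 0 0 0 0 0'; python3 rel.py
```

```text
t: 14.62
position: [0.623, -0.0097, 0.1869]
tool_rot: [-180.0, -0.1, -172.0]
force: [-1.2, -0.6, -1.3]
width: 0.0134
grasp_force: 34.6
[ 0.62303433 -0.00966682  0.18692471] [-1.79989531e+02 -1.20057476e-01 -1.71951348e+02] [-1.2 -0.6 -1.3]
top z 0.2125
outer 61 [0.6144 0.0336] 0.0006 rel [-0.0086  0.0433]
inner 61 [0.6126 0.0352] 0.0011 rel [-0.0104  0.0449]
hub 1497 0.0455 [array([629.1, 198.8]), np.float64(27.0)]
```

View pics/rel.png

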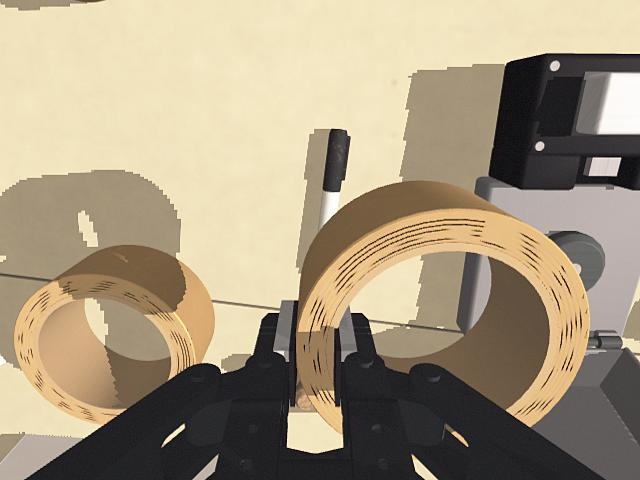

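The roll's centre relative to the TCP is (-0.009, 0.0435). The hub, partly hidden at (580,262), agrees with (0.633, 0.1985). I'll move over it and come part way down.

```bash
python3 -m creep '-0.83 3.2 0 0 0 0;-0.83 3.2 0 0 0 0;-0.83 3.2 0 0 0 0;-0.83 3.2 0 0 0 0;-0.83 3.2 0 0 0 0' >/dev/null; python3 -m creep '0 0 0 0 0 0;0 0 1 0 0 0;0 0 2 0 0 0;0 0 2 0 0 0;0 0 2 0 0 0' >/dev/null;  python3 -m creep '0 0 1.5 0 0 0;0 0 0.5 0 0 0;0 0 0 0 0 0;0 0 0 0 0 0'; python3 rel.py
python3 - <<'E'
from h import *
for n in ['scene','top']:
    p,d,X=cloud(n); Z=X[...,2]; hsv=cv2.cvtColor(p,cv2.COLOR_RGB2HSV)
    zt=arm.sense()['position'][2]+.025
    P=X[(d>0)&(np.hypot(X[...,0]-.633,X[...,1]-.1985)<.07)&(abs(Z-zt)<.004)&(hsv[...,1]>60)]
    print(n,len(P),[np.round(v,1) for v in cv2.minEnclosingCircle((P[:,:2]*1000).astype(np.float32))] if len(P) else '')
    if n=='scene': cv2.imwrite('pics/s4.png',cv2.resize(p[180:380,150:400,::-1],None,fx=3,fy=3))
E
```

```text
t: 15.83
position: [0.6424, 0.1532, 0.098]
tool_rot: [-180.0, -0.0, -172.1]
force: [0.5, -0.1, -0.8]
width: 0.0135
grasp_force: 34.6
[0.6423942  0.15321498 0.09797152] [-1.79980060e+02 -3.77643171e-02 -1.72079009e+02] [ 0.5 -0.1 -0.8]
top z 0.1234
outer 61 [0.6338 0.1965] 0.0005 rel [-0.0086  0.0433]
inner 61 [0.632  0.1981] 0.0012 rel [-0.0104  0.0449]
hub 2899 0.0457 [array([639.5, 201.6]), np.float64(26.1)]
scene 600 [array([633.3, 197.3]), np.float64(53.8)]
top 4 [array([629.4, 148.2]), np.float64(4.2)]
```

View pics/rel.png

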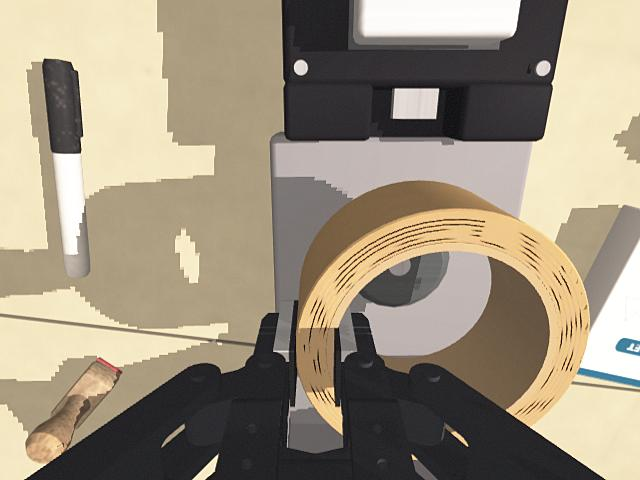

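Through the roll's hole the hub's centre disc shows at about (400,267). I'll cast that pixel onto the hub's top.

Run:
```python
from h import *
p,d,X=cloud('wrist'); P=p[235:310,350:460]; g=cv2.cvtColor(P,cv2.COLOR_RGB2GRAY)
for v in (262,267,272): print(v,X[v,400].round(4),ray('wrist',400,v,.044).round(4))
# hub right rim (y+) dark-grey vs deck edge; hub dark mask
m=(d>0)&(np.hypot(X[...,0]-.633,X[...,1]-.1985)<.045)&(X[...,2]>.040)&(X[...,2]<.05)
Q=X[m]; v,u=np.nonzero(m); print(Q.min(0).round(4),Q.max(0).round(4),u.min(),u.max(),v.min(),v.max(), np.median(Q[:,2]))
cs=(m&(p.min(2)>110)).astype(np.uint8); k,l,s,c=cv2.connectedComponentsWithStats(cs)
for i in range(1,k):
    if s[i,4]>20: print(s[i],c[i].round(1),ray('wrist',*c[i],.044).round(4),X[l==i].mean(0).round(4))
```

```text
262 [0.634  0.1995 0.0458] [0.6346 0.2002 0.044 ]
267 [0.6366 0.1999 0.0466] [0.6376 0.2008 0.044 ]
272 [0.6398 0.2007 0.0459] [0.6405 0.2015 0.044 ]
[0.6253 0.1818 0.04  ] [0.6621 0.2258 0.0484] 360 446 251 303 0.045595476638495766
[425 251  22  38 192] [438.7 267.3] [0.6348 0.2221 0.044 ] [0.6349 0.2219 0.0439]
[389 260  19  12 118] [399.2 265.9] [0.637  0.2003 0.044 ] [0.636  0.1993 0.0467]
```

```bash
python3 -m creep '-0.14 0.23 0.5 0 0 0;0 0 0.7 0 0 0;0 0 0.7 0 0 0;0 0 0.4 0 0 0;0 0 0 0 0 0' >/dev/null;  python3 -m creep '0 0 0 0 0 0;0 0 0 0 0 0'; python3 rel.py
python3 - <<'E'
from h import *
p,d,X=cloud('wrist')
m=(d>0)&(np.hypot(X[...,0]-.633,X[...,1]-.1985)<.045)&(X[...,2]>.040)&(X[...,2]<.05)
cs=(m&(p.min(2)>110)).astype(np.uint8); k,l,s,c=cv2.connectedComponentsWithStats(cs)
print(X[m].min(0),X[m].max(0))
for i in range(1,k):
    if s[i,4]>20: print(s[i],c[i].round(1),ray('wrist',*c[i],.044).round(4),X[l==i].mean(0).round(4))
q,d,X=cloud('scene')
a=cv2.resize(p[150:450,240:640,::-1],(800,600))[:, :]; b=cv2.resize(q[220:340,180:340,::-1],(800,600))
cv2.imwrite('pics/both.png',np.hstack([cv2.resize(a,(400,300)),cv2.resize(b,(400,300))]))
E
```

```text
t: 16.62
position: [0.6435, 0.1572, 0.075]
tool_rot: [-180.0, -0.0, -172.0]
force: [0.3, 0.3, -0.6]
width: 0.0138
grasp_force: 34.6
[0.64349855 0.15718247 0.07503326] [-1.79995367e+02 -7.54303094e-03 -1.71970124e+02] [ 0.3  0.3 -0.6]
top z 0.1005
outer 61 [0.6348 0.2005] 0.0006 rel [-0.0087  0.0433]
inner 61 [0.633  0.2021] 0.0012 rel [-0.0105  0.0449]
hub 5028 0.0457 [array([635.4, 198.6]), np.float64(27.6)]
[0.61639262 0.17601378 0.04013898] [0.66163322 0.22568028 0.04859855]
[389 268  25  23 444] [400.9 279. ] [0.6345 0.1982 0.044 ] [0.6332 0.1974 0.0467]
```

View pics/both.png

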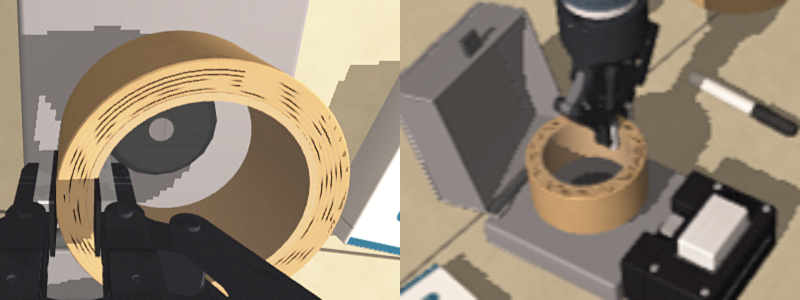

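The pictures show the roll just above the hub, with the hub's dot at (0.634, 0.198) and the roll about 2 mm too far in +y. I'll correct that and lower by feel.

```bash
python3 -m creep '0 -0.2 0 0 0 0;0 0 0.2 0 0 0;0 0 0.2 0 0 0;0 0 0.1 0 0 0;0 0 0 0 0 0'|grep -E 't:|pos|force'; for i in 1 2; do python3 -m creep '0 0 0.1 0 0 0;0 0 0.1 0 0 0;0 0 0.1 0 0 0;0 0 0 0 0 0'|grep -E 'pos|^force'; done
```

```text
t: 17.18
position: [0.6435, 0.1551, 0.0696]
tool_rot: [-180.0, -0.0, -172.0]
force: [0.4, 0.2, -0.7]
grasp_force: 34.6
position: [0.6436, 0.1552, 0.0668]
force: [0.0, 0.2, -1.0]
position: [0.6436, 0.1551, 0.0638]
force: [0.3, 0.7, -1.8]
```

```bash
for i in 1 2 3; do python3 -m creep '0 0 0.1 0 0 0;0 0 0.1 0 0 0;0 0 0.1 0 0 0;0 0 0 0 0 0'|grep -E 'pos|^force|tool_rot'; done
```

```text
position: [0.6436, 0.1552, 0.0608]
tool_rot: [-180.0, -0.0, -172.0]
force: [0.1, -0.2, -1.0]
position: [0.6436, 0.1552, 0.0578]
tool_rot: [-180.0, -0.0, -172.0]
force: [-0.2, -0.6, -1.0]
position: [0.6436, 0.1552, 0.0548]
tool_rot: [-180.0, -0.0, -172.0]
force: [-0.4, 0.3, -0.7]
```

```bash
for i in 1 2 ; do python3 -m creep '0 0 0.05 0 0 0;0 0 0.05 0 0 0;0 0 0 0 0 0'|grep -E 'pos|^force'; done
```

```text
position: [0.6439, 0.1552, 0.0541]
force: [-0.1, -0.6, -0.7]
position: [0.6439, 0.1552, 0.0541]
force: [-2.1, -0.7, 5.0]
```

Firm contact at TCP z 0.0541, which is 30 mm above the table grasp height of 0.024, so the roll is on the deck. I'll release it and rise.

```bash
python3 -m creep '0 0 0 0 0 0;0 0 0 0 0 0;0 0 0 0 0 0;0 0 0 0 0 0;0 0 0 0 0 0' 0.2 20; python3 -m creep '0 0 -0.3 0 0 0;0 0 -0.7 0 0 0;0 0 -1.5 0 0 0;0 0 -2 0 0 0;0 0 -2 0 0 0'; python3 -m creep '0 0 -2 0 0 0;0 0 -3 0 0 0;0 0 -3 0 0 0;0 0 -1 0 0 0;0 0 0 0 0 0'
python3 -m creep '1 -3 0 0 0 0;1 -3 0 0 0 0;1 -3 0 0 0 0;1 -3 0 0 0 0;1 -3 0 0 0 0' >/dev/null; python3 -m creep '0 0 0 0 0 0;0 0 0 0 0 0;0 0 0 0 0 0'|grep -E 't:|pos|force'
python3 - <<'E'
from h import *
for n in ['scene','top']:
    p,d,X=cloud(n); Z=X[...,2]; hsv=cv2.cvtColor(p,cv2.COLOR_RGB2HSV)
    P=X[(d>0)&(np.hypot(X[...,0]-.633,X[...,1]-.1985)<.065)&(Z>.065)&(hsv[...,1]>60)]
    T=P[P[:,2]>.073]
    print(n,len(T),np.percentile(P[:,2],[50,75,95]).round(4),[np.round(v,1) for v in cv2.minEnclosingCircle((T[:,:2]*1000).astype(np.float32))])
    if n=='scene': cv2.imwrite('pics/end.png',p[:,:,::-1])
E
```

```text
t: 19.77
position: [0.6437, 0.1552, 0.0529]
tool_rot: [-180.0, -0.0, -172.0]
force: [0.2, 0.3, -0.1]
width: 0.0344
grasp_force: 0.0
t: 20.18
position: [0.6434, 0.1551, 0.1189]
tool_rot: [-180.0, -0.1, -172.0]
force: [0.8, -0.3, -0.5]
width: 0.034
grasp_force: 0.0
t: 20.6
position: [0.6462, 0.1556, 0.2126]
tool_rot: [-180.0, 0.5, -172.0]
force: [0.3, 0.1, 0.2]
width: 0.034
grasp_force: 0.0
t: 21.27
position: [0.6146, -0.0001, 0.2068]
tool_rot: [179.9, -0.1, -172.0]
force: [0.8, 0.3, 0.4]
grasp_force: 0.0
scene 765 [0.0779 0.0797 0.0814] [array([633.6, 196.8]), np.float64(55.0)]
top 433 [0.0767 0.0789 0.0821] [array([635.3, 200.3]), np.float64(52.3)]
```

View pics/end.png

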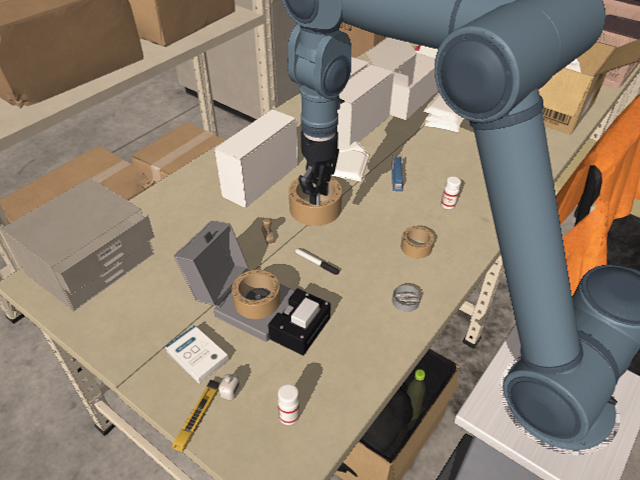

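The roll sits flat over the hub at (256,293), its top at 0.078, which is deck height plus 48 mm. The cover is open, the bystanders are where they were, and the arm is clear.

```bash
python3 -c "
from cell import arm; print(arm.finish_job())"
```

```text
the job is handed in; nothing more can be done
None
```

The job is done and handed in: the latch let go at about 8 N, the cover sprang fully open untouched, and the 104 mm roll was lowered over the hub until it sat on the deck, then released and left there, with the other things left alone.

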